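# Charge the tandoor with a charcoal briquette through its rotary charger

### The job

Take the black charcoal briquette out of the fuel tray and put it into the pocket of the charger's turntable without turning the turntable yet. Then turn the turntable clockwise by hand, one full turn until it comes firmly up against its stop, so that the briquette is carried round and drops through the outlet into the red firebox underneath. Leave the other pieces of fuel and the tableware as they are.

Things in the scene. Friction and masses are not known exactly. Their poses are not given: they have to be found in the camera images.
- briquette: black upright cylinder of pressed charcoal, 36 mm diameter, 40 mm tall, 45 g, standing in one of the three compartments of the fuel tray (which one varies). Origin: centre of its underside, z up its axis.
- fuel_tray: fixed steel tray, 88 (x) by 248 (y) by 16 mm high, floor 4 mm thick, three compartments side by side along its y, centres 81 mm apart. Origin: centre of its underside. Besides the briquette it holds an oak chunk and a firelighter. A fixed steel casserole, 90 mm tall with its lid standing open up to 300 mm high, is on the table farther out on the -y side.
- charger: fixed rotary charger: dark square deck plate 250 by 250 mm, top 90 mm above the table, on four legs, with the aluminium turntable on it. The deck has one outlet, 80 (x) by 84 (y) mm, centred 85 mm along the charger's +x from its middle, covered by the turntable except when the pocket is over it. Origin: on the turntable's axis, at table height; z up.
- turntable (a joint): angle of the turntable in rad, growing clockwise seen from above, from a hard stop at 0 to another hard stop, to be felt, a little past one full turn. It starts between 0 and 0.3 and stays where it is left (friction about 0.3 N m). The pocket passes over the outlet at about 4.7.
- head (a point): centre of the top face of the red square turning head that stands in the middle of the turntable: 38 by 38 mm (54 mm over corners), 45 mm tall, its foot on the turntable's top face which is 122 mm above the table, its top at 167 mm. x and y axes are square to its flats and turn with the turntable.
- pocket (a point): middle of the turntable's only pocket, at the level of the deck that forms its floor (90 mm above the table), 85 mm from the turntable's axis; it turns with the turntable. The pocket is a wedge-shaped through opening in the 250 mm disc, 66 mm long radially, about 60 mm wide at its middle, 32 mm deep; a standing briquette shows 8 mm above the disc.
- firebox (a point): centre of the inner floor (5 mm above the table) of the red open box, 104 by 110 by 45 mm, under the outlet.
- oak_chunk: pale wooden block 36 by 46 by 28 mm in another compartment. Origin: centre of its underside. To be left alone.
- firelighter: white block 30 by 30 by 22 mm in the third compartment. Origin: centre of its underside. To be left alone.
- plate: white ceramic plate, 160 mm diameter, 20 mm high. Origin: centre of its underside. To be left alone.
- kadchi: steel ladle lying on the table, 330 mm long, bowl 72 mm wide at its +x end. Origin: on the table under the handle. To be left alone.
- bottle: empty clear plastic bottle with a red flip-top cap, 62 mm diameter, 180 mm tall. Origin: centre of its underside. To be left alone.
- tumbler: steel tumbler, 72 mm diameter, 100 mm tall. Origin: centre of its underside. To be left alone.

How it is judged:
By the outcome, as a careful person would: the job done as asked, in the order asked, and still so for the second after the job is handed in, with the robot touching nothing.
It also fails if it takes over 70 s, if anything falls off the work surface, if the arm or the gripper's body presses on something with over 40 N, if the wrist force passes 120 N, or if a joint passes its speed limit or range.

### The arm

A 6-joint arm with a two-finger parallel gripper is mounted at the origin on the work surface. World frame = base frame: x ahead of the robot, y to its left, z up, the work surface at z = 0. Lengths are in m, angles in degrees, forces in N, time in s.
With the tool pointing down it reaches from about 0.25 to 0.725 m from the base axis. Payload 9.7 kg.
Tool frame: the origin (TCP) lies at the very end of the fingers, on their centre line; the grasp point (between the pads) lies 19 mm behind it; z points along the fingers, y is the line along which they close (so a half turn about z gives the same grasp; the last joint's range is limited). The gripper opens to 85 mm and grips with 20 to 120 N. Pads are 22 mm wide; open, the fingers measure 114 mm over their backs; the gripper's body (76 mm by 85 mm) begins 54 mm behind the grasp point. The pads swing forward as they close: fully open they stand 13 mm farther back than shut.
Start: joints at [-77.006, 4.979, 10.078, 95.1, 0, 90], TCP at [0.124, -0.536, 0.231] pointing down, gripper open.
Joint ranges: [-179.16, 179.16], [-48.56, 103.87], [-65.8, 70.77], [-126.05, 130.52], [-82.76, 87.17], [-180, 180]. Speed limits (degrees/s): [127.2, 127.2, 147.25, 180, 180, 180].

### API

Orientations are given as [roll, pitch, yaw] about the fixed x, y, z axes, in that order (R = Rz(yaw) Ry(pitch) Rx(roll)).
In Python, from workcell import bot, viewer, finder gives the robot as it stands. The module is installed in compiled form; this text tells all that it offers.
- The arm moves only by the shell command python3 -m inch 'ROWS' [FORCE]. ROWS is JSON, a list that holds one entry, the list of rows, each a list of 7 numbers: the opening in per cent of the stroke, from 0 (shut) to 100 (fully open), then the shift along the tool's x, y, z in mm, then the turn, a rotation vector about the tool's x, y, z in degrees. In form: [[[grip, tx, ty, tz, ax, ay, az], ...]]. A call has 1 to 8 rows; each row shifts and turns the commanded pose from where the row before left it, along the tool's axes as they then stand; what a row does not reach is not made up. A row lasts 1/8 s, in which the tool goes at most 62.5 mm and 10.7 degrees, less where a joint would pass 70% of its speed; a pose out of reach is approached as far as the arm can. A call with a gripper value outside its range is refused whole. The fingers move at their own pace and stop on an object; FORCE is the grip in N (left out, the last holds). Time passes only in rows, so rows that do not move let the fingers close. It gives the time, the measured TCP pose, the force, the opening and the grip force at its end, in the units of the state.
- bot.get_obs(): the state, without advancing time (a new reading comes with each control period).
- viewer.camera(name): name is "scene" or "top"; returns a dict with "pixels" (400x640x3 uint8, red, green, blue), "vfov" (degrees; the focal length in pixels is half the picture's height over the tangent of half this angle, whatever the lens; pixels are square), "cx", "cy" (the principal point, pixels), "R" (3x3) and "t" (3): a world point X has camera coordinates R X + t. Camera axes: x right, y down, z forward; pixel columns grow to the right and rows downward; lengths in m; the calibration is good to about 2 mm. A picture is of the moment at which its call begins. There is no depth.
- bot.job_done(): hands the job in; it is judged then, once.
Trained networks look in the newest picture that a camera, given by its name, has taken for a name from the list of things; names that differ only in an ending like _2 or _b are one class to them, and where a whole thing is asked for, a point or a joint stands for the part that bears it (a point fixed in the world has none). Each returns a list of dicts, best first, with "conf" (0 to 1); they miss things now and then, are a little off and sometimes report something else, mostly with a low value. They report only what shows in the picture. A call takes as long as a camera call.
- finder.outline_of(camera, thing): "pixels" (400x640 bool, what is visible of it) and "extent" ([centre column, centre row, width, height] in pixels, round what is visible of it).
- finder.mark_of(camera, thing): "position" ([column, row] in pixels: a listed point, or the origin of a listed thing).
The state is a dict: "time": time; "q": joint angles; "qd": joint speeds; "joint_efforts": joint torques, N m; "ee_pos": TCP position; "tcp_rot": TCP orientation; "wrist_force": force on the tool from outside, world axes, zero at the start; "torque": the same for the moment, N m; "opening": finger opening in m; "grasp_force": force on a finger pad.
Only numpy, scipy, OpenCV 4.12 (cv2) and the standard library are available. Lean on these libraries where they do the work, as an engineer would, in place of code of your own. Each camera call takes 0.05 s, during which the arm holds its last target. There are 200 camera calls.

## Working session

There is one attempt and no reset: what is moved stays moved. The work goes in short steps, Python scripts to look and compute and a shell command to move; the robot and the scene stay as the last step left them, time stands still between calls to the robot, and variables do not carry over. Pictures are saved under pics/ and viewed, at most 10 in all, crops included, and the job is handed in when it is done.

```bash
mkdir -p pics
cat > h.py <<'E'
import numpy as np, cv2
from workcell import bot, viewer, finder
def cam(n):
    c=viewer.camera(n); c['f']=200/np.tan(np.radians(c['vfov']/2)); return c
def ray(c,p,z):
    d=np.array([(p[0]-c['cx'])/c['f'],(p[1]-c['cy'])/c['f'],1.]); R=np.array(c['R']);t=np.array(c['t'])
    o=-R.T@t; w=R.T@d; return o+w*(z-o[2])/w[2]
def proj(c,X):
    v=np.array(c['R'])@np.array(X)+np.array(c['t']); return v[:2]/v[2]*c['f']+[c['cx'],c['cy']]
def save(c,n): cv2.imwrite('pics/'+n,cv2.cvtColor(np.array(c['pixels']),cv2.COLOR_RGB2BGR))
E
python3 - <<'E'
from h import *
np.set_printoptions(precision=4,suppress=True)
Z=dict(briquette=.004,head=.167,pocket=.09,charger=0,fuel_tray=0,oak_chunk=.004,firelighter=.004,firebox=.005,bottle=0,tumbler=0,plate=0,kadchi=0)
for n in ['scene','top']:
    c=cam(n); save(c,n+'0.png'); print(n,-np.array(c['R']).T@c['t'])
    for k,z in Z.items():
        for r in finder.mark_of(n,k)[:2]: print(k,round(r['conf'],2),np.array(r['position']),ray(c,r['position'],z))
o=bot.get_obs(); print(o['time'],o['ee_pos'],o['tcp_rot'],o['wrist_force'],o['opening'])
E
```

```text
scene [ 1.1605 -0.4119  0.9628]
briquette 0.69 [185.2 276.3] [ 0.4791 -0.3452  0.004 ]
briquette 0.4 [329. 189.] [0.4523 0.1656 0.004 ]
head 0.72 [329.5 149. ] [0.4445 0.1685 0.167 ]
pocket 0.62 [305.6 177.3] [0.4351 0.0867 0.09  ]
pocket 0.57 [269.  302.7] [ 0.7234 -0.2246  0.09  ]
charger 0.93 [328.3 188.9] [0.4477 0.1665 0.    ]
fuel_tray 0.79 [214.1 261.8] [ 0.4807 -0.2609  0.    ]
fuel_tray 0.27 [237.3 244.1] [ 0.4658 -0.1793  0.    ]
oak_chunk 0.69 [325.8 148.7] [0.2887 0.2777 0.004 ]
oak_chunk 0.53 [212.4 263.3] [ 0.4852 -0.2675  0.004 ]
firelighter 0.73 [240.7 247.6] [ 0.4853 -0.1786  0.004 ]
firebox 0.53 [382.7 151.5] [0.421  0.4305 0.005 ]
bottle 0.88 [385.7 154.3] [0.4345 0.4333 0.    ]
tumbler 0.73 [405.4 167.4] [0.5242 0.4417 0.    ]
plate 0.91 [268.9 303.5] [ 0.6801 -0.2067  0.    ]
kadchi 0.84 [377.5 260.2] [0.7488 0.1088 0.    ]
top [0.4484 0.0539 1.3967]
briquette 0.65 [453.6 235.5] [ 0.486  -0.3488  0.004 ]
head 0.68 [267.1 255.4] [0.4399 0.1675 0.167 ]
pocket 0.71 [301.8 256.5] [0.4349 0.0823 0.09  ]
charger 0.64 [270.9 256.4] [0.4358 0.1721 0.    ]
oak_chunk 0.77 [429.6 236.8] [ 0.4835 -0.2803  0.004 ]
oak_chunk 0.65 [292.8 149.3] [0.7436 0.1058 0.004 ]
firelighter 0.55 [171.8 226.3] [0.5259 0.4542 0.004 ]
firelighter 0.42 [398.9 236.5] [ 0.4858 -0.193   0.004 ]
bottle 0.62 [172.9 267.7] [0.4087 0.4504 0.    ]
bottle 0.49 [299.6 256.3] [0.4347 0.0905 0.    ]
tumbler 0.77 [173.3 223.9] [0.5329 0.4511 0.    ]
plate 0.7 [402.3 170.7] [ 0.6758 -0.2107  0.    ]
kadchi 0.58 [289.2 146.5] [0.753  0.1163 0.    ]
1.3 [ 0.1237 -0.5359  0.2313] [-179.9995   -0.0006   12.994 ] [0.4284 0.0847 0.4463] 0.08518841254097638
```

View pics/scene0.png

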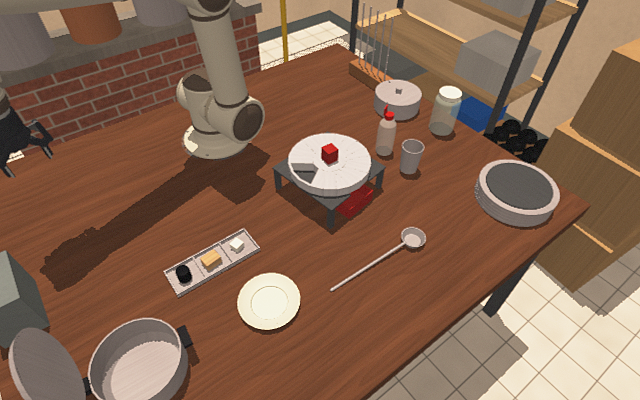

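View pics/top0.png

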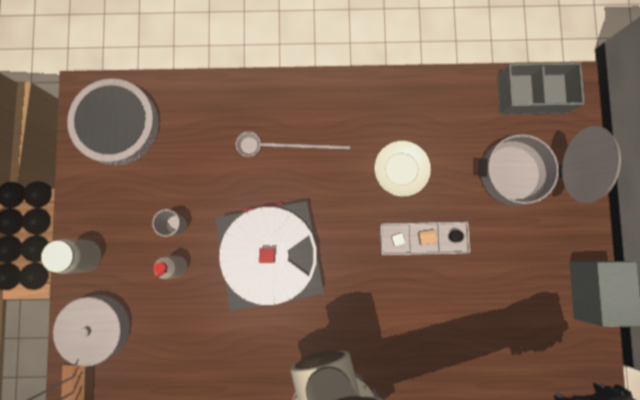

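The scene and top views agree. The briquette is in the -y compartment (scene 184,273; top 456,236). The turntable is centred at top (267,255), its pocket faces world -y at (301,256), and the red firebox edge shows at +x. Next I'll refine these positions.

```bash
cat >> h.py <<'E'
def go(x,y,z,yaw):
    from scipy.spatial.transform import Rotation as R
    o=bot.get_obs(); A=R.from_euler('xyz',o['tcp_rot'],degrees=True); B=R.from_euler('xyz',[180,0,yaw],degrees=True)
    print('pos',np.round(o['ee_pos'],4),'rot',np.round(o['tcp_rot'],1),'shift mm',np.round(A.inv().apply(np.array([x,y,z])-o['ee_pos'])*1000,1),'turn',np.round((A.inv()*B).as_rotvec(degrees=True),1),'q',np.round(o['q'],1),'t',o['time'])
E
python3 - <<'E'
from h import *
for n in ['scene','top']:
    c=cam(n); hsv=cv2.cvtColor(np.array(c['pixels']),cv2.COLOR_RGB2HSV)
    for k,z in [('briquette',.024),('head',.1445),('fuel_tray',.008)]:
        for r in finder.outline_of(n,k)[:1]:
            m=np.array(r['pixels']); ys,xs=np.nonzero(m)
            print(n,k,r['conf'],r['extent'],m.sum(),'centroid->',ray(c,[xs.mean(),ys.mean()],z))
            (u,v),(w,h),a=cv2.minAreaRect(np.c_[xs,ys].astype(np.float32))
            print('  rect',u,v,w,h,a)
    # disc
    print(n,'disc proj', [proj(c,[.44,.168,.122])])
    if n=='top':
        P=np.array(c['pixels']).astype(int); 
        g=P.min(2); roi=np.zeros(g.shape,bool); roi[200:310,212:322]=1
        m=((g>150)&roi).astype(np.uint8); cs,_=cv2.findContours(m,0,2); C=max(cs,key=cv2.contourArea)
        (u,v),rad=cv2.minEnclosingCircle(C); print('disc',u,v,rad,ray(c,[u,v],.122), rad/c['f']*(1.3967-.122))
        red=((P[...,0]>120)&(P[...,1]<70)&roi); ys,xs=np.nonzero(red); s=(ys>235)&(ys<275)
        r=cv2.minAreaRect(np.c_[xs[s],ys[s]].astype(np.float32)); print('red head',r,ray(c,r[0],.16))
        dk=((g<75)&roi); yy,xx=np.nonzero(dk); d=np.hypot(xx-u,yy-v); s=(d<rad*.9)&(d>rad*.45)
        w=np.array([ray(c,p,.09)[:2] for p in zip(xx[s],yy[s])]); print('pocket',w.mean(0),s.sum())
E
```

```text
scene briquette 0.67 [185.2, 274.9, 17.6, 20.7] 247 centroid-> [ 0.48437907 -0.34696815  0.024     ]
  rect 183.70001220703125 273.9000244140625 19.230182647705078 14.758047103881836 63.43495178222656
scene head 0.76 [329.4, 166.2, 81.5, 62.8] 4085 centroid-> [0.47828883 0.1454325  0.1445    ]
  rect 329.5 164.5 63.0 81.0 90.0
scene fuel_tray 0.76 [211.6, 262.5, 97.5, 66.7] 2180 centroid-> [ 0.48405595 -0.2662071   0.008     ]
  rect 212.4766845703125 261.1106262207031 30.737728118896484 95.93574523925781 60.708641052246094
scene disc proj [array([328.09355059, 159.5561388 ])]
top briquette 0.46 [456.9, 236.6, 17.9, 12.8] 151 centroid-> [ 0.48299057 -0.34929965  0.024     ]
  rect 456.0 236.0 12.0 14.0 90.0
top head 0.91 [269.6, 255.8, 97.5, 96.5] 6674 centroid-> [0.43861348 0.17881527 0.1445    ]
  rect 267.0 255.5 97.0 94.0 90.0
top fuel_tray 0.74 [424.2, 238.2, 87.0, 34.4] 2361 centroid-> [ 0.47833563 -0.263102    0.008     ]
  rect 424.5 238.5 33.0 89.0 90.0
top disc proj [array([268.49832807, 255.22301262])]
disc 267.7247619628906 255.8257293701172 49.22743606567383 [0.4384811  0.17001876 0.122     ] 0.12869632174101633
red head ((0.0, 0.0), (0.0, 0.0), 0.0) [1.13090177 0.87874503 0.16      ]
pocket nan 0<stdin>:20: RuntimeWarning: Mean of empty slice.
  ret = ret.dtype.type(ret / rcount)
```

Run:
```python
from h import *
go(.4837,-.348,.10,0)
c=cam('top'); P=np.array(c['pixels'])
print(P[250:262,266],P[256,290:312])
cv2.imwrite('pics/crop1.png',cv2.cvtColor(cv2.resize(P[195:315,205:325],(600,600),interpolation=2),cv2.COLOR_RGB2BGR))
```

```text
pos [ 0.1237 -0.5359  0.2313] rot [180.   0.  13.] shift mm [ 393.1 -102.2  131.3] turn [ 0.  0. 13.] q [-77.    5.   10.1  95.1  -0.   90. ] t 1.7
[[190  84  78]
 [191  83  78]
 [191  83  78]
 [191  84  79]
 [191  83  78]
 [194  85  80]
 [192  83  78]
 [194  84  80]
 [195  84  80]
 [195  84  79]
 [194  84  79]
 [193  90  85]] [[110 103  98]
 [109 102  97]
 [110 104  99]
 [109 103  98]
 [110 104  98]
 [109 102  97]
 [109 102  97]
 [108 102  97]
 [108 101  97]
 [107 102  97]
 [108 101  96]
 [107 101  95]
 [107 101  95]
 [107 101  96]
 [107 100  96]
 [106 100  95]
 [106 100  95]
 [107 100  95]
 [106  99  95]
 [105  98  94]
 [105  99  95]
 [107 101  95]]
```

View pics/crop1.png

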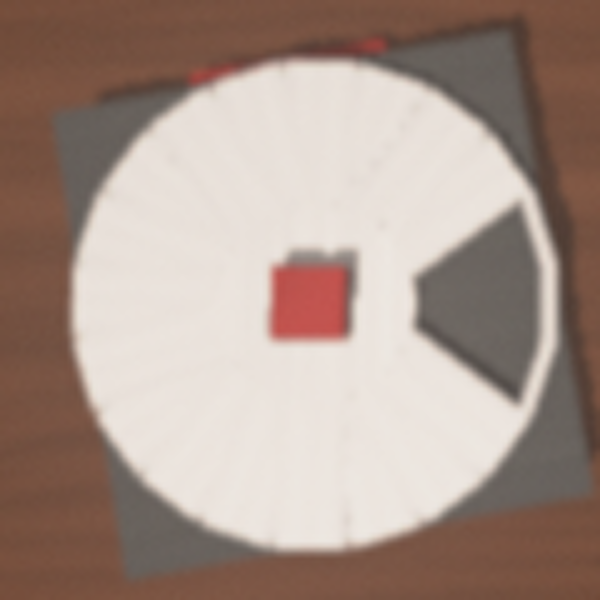

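The crop shows the head centred at about (267,255), with its flats almost aligned to the world axes. The pocket centre is at (301,256), and the charger's yaw is about +11°. Now moving above the briquette.

```bash
python3 -m inch '[[[65,56.2,-14.6,8,0,0,0],[65,56.2,-14.6,8,0,0,0],[65,56.2,-14.6,8,0,0,0],[65,56.2,-14.6,8,0,0,0],[65,56.2,-14.6,8,0,0,0],[65,56.2,-14.6,8,0,0,0],[65,56.2,-14.6,8,0,0,6.5],[65,0,0,30,0,0,6.5]]]' 40
python3 - <<'E'
from h import *
go(.4837,-.348,.10,0); c=cam('scene'); save(c,'s1.png')
print(bot.get_obs()['opening'])
E
```

```text
time: 2.75
ee_pos: [0.4877, -0.3461, 0.1457]
tcp_rot: [179.9, -0.1, 0.0]
wrist_force: [-0.6, -0.4, -0.2]
opening: 0.0552
grasp_force: 0.0
pos [ 0.4877 -0.3461  0.1457] rot [ 1.799e+02 -1.000e-01  0.000e+00] shift mm [-4.1  1.9 45.7] turn [ 0.1 -0.1  0. ] q [-35.4  10.5   6.8  86.1   0.  144.6] t 2.75
0.0553577718662432
```

```bash
python3 -m inch '[[[65,-3,2,45,0,0,0],[65,0,0,30,0,0,0],[65,0,0,20,0,0,0],[65,0,0,0,0,0,0]]]' 40
python3 - <<'E'
from h import *
go(.4837,-.348,.029,0); c=cam('scene'); P=np.array(c['pixels'])
cv2.imwrite('pics/s2.png',cv2.cvtColor(cv2.resize(P[190:310,110:270],(800,600),interpolation=2),cv2.COLOR_RGB2BGR))
E
```

```text
time: 3.3
ee_pos: [0.4798, -0.3496, 0.0492]
tcp_rot: [-179.9, 0.1, 0.0]
wrist_force: [-0.2, 0.1, 0.8]
opening: 0.0551
grasp_force: 0.0
pos [ 0.4798 -0.3496  0.0492] rot [-1.799e+02  1.000e-01  0.000e+00] shift mm [ 3.9 -1.6 20.1] turn [-0.1  0.1  0. ] q [-36.1  11.4  -2.9  75.9  -0.  143.9] t 3.3
```

View pics/s2.png

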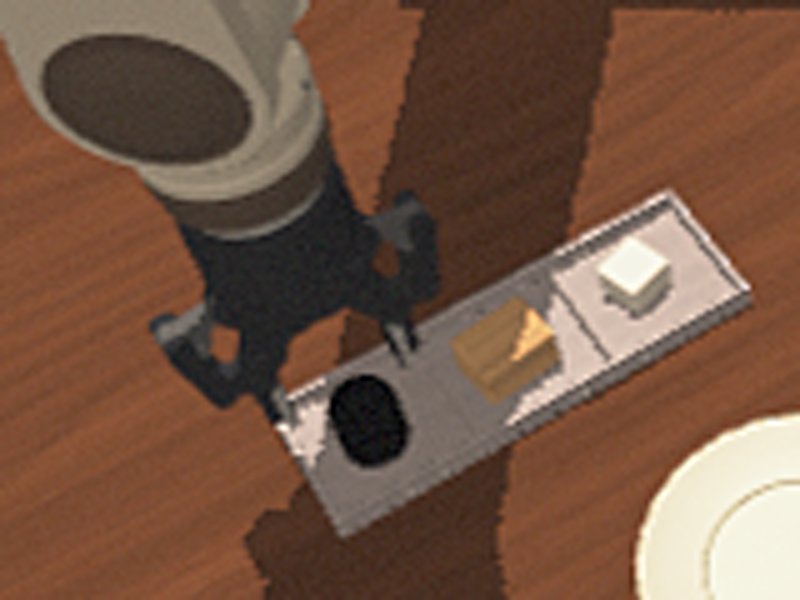

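```bash
python3 -m inch '[[[65,4,-1,8,0,0,0],[65,0,0,0,0,0,0]]]'
python3 - <<'E'
from h import *
c=cam('scene'); P=np.array(c['pixels'])
m=(P.max(2)<22); roi=np.zeros(m.shape,bool); roi[262:286,172:196]=1
n,l,s,ce=cv2.connectedComponentsWithStats((m&roi).astype(np.uint8)); print(s,ce)
for X in [(.4837,-.348,.044),(.4837,-.348,.024),(.4837,-.348,.004)]: print(proj(c,X))
go(.4837,-.348,.029,0)
E
```

```text
time: 3.6
ee_pos: [0.4853, -0.3489, 0.0425]
tcp_rot: [180.0, -0.0, 0.0]
wrist_force: [-0.8, -0.5, -0.0]
opening: 0.0558
grasp_force: 0.0
[[     0      0    640    400 255890]
 [   176    265     15     17    110]] [[319.55877916 199.4683106 ]
 [182.76363636 273.21818182]]
[181.31965516 269.970978  ]
[183.17048212 274.05958982]
[184.97096279 278.036983  ]
pos [ 0.4852 -0.3489  0.0426] rot [180.  -0.   0.] shift mm [-1.5 -0.9 13.6] turn [ 0. -0.  0.] q [-35.7  12.   -3.   75.    0.  144.3] t 3.65
```

```bash
python3 -m inch '[[[65,-1.5,-1,14,0,0,0],[65,0,0,0,0,0,0],[0,0,0,0,0,0,0],[0,0,0,0,0,0,0],[0,0,0,0,0,0,0],[0,0,0,0,0,0,0]]]' 40
python3 - <<'E'
from h import *
go(.4837,-.348,.029,0); c=cam('scene'); P=np.array(c['pixels'])
E
```

```text
time: 4.4
ee_pos: [0.4836, -0.348, 0.0285]
tcp_rot: [180.0, -0.0, -0.0]
wrist_force: [-0.4, 0.2, 1.0]
opening: 0.0343
grasp_force: 40.0
pos [ 0.4836 -0.348   0.0285] rot [180.  -0.  -0.] shift mm [ 0.1  0.  -0.5] turn [ 0. -0. -0.] q [-35.7  12.1  -4.4  73.5  -0.  144.3] t 4.4
```

```bash
python3 -m inch '[[[0,0,0,-30,0,0,0],[0,0,0,-55,0,0,0],[0,0,0,-55,0,0,0],[0,-6,-50,0,0,0,0],[0,-6,-55,0,0,0,0],[0,-6,-55,0,0,0,0],[0,-6,-55,0,0,0,0],[0,-6,-55,0,0,0,0]]]'; python3 -m inch '[[[0,-6,-55,0,0,0,0],[0,-6,-55,0,0,0,0],[0,-6,-40,0,0,0,0],[0,0,0,0,0,0,0],[0,0,0,0,0,0,0]]]'
python3 - <<'E'
from h import *
go(.4355,.0845,.135,0); c=cam('scene'); P=np.array(c['pixels'])
cv2.imwrite('pics/s3.png',cv2.cvtColor(cv2.resize(P[80:230,230:430],(800,600),interpolation=2),cv2.COLOR_RGB2BGR))
E
```

```text
time: 5.45
ee_pos: [0.4531, -0.0763, 0.1683]
tcp_rot: [-180.0, -0.0, -0.0]
wrist_force: [0.9, 0.7, -0.3]
opening: 0.0342
grasp_force: 40.0
time: 6.08
ee_pos: [0.4364, 0.0298, 0.1688]
tcp_rot: [-178.2, 0.0, 2.8]
wrist_force: [-0.3, 0.2, -0.6]
opening: 0.0343
grasp_force: 40.1
pos [0.4364 0.0298 0.1688] rot [-178.2    0.     2.8] shift mm [  1.8 -53.6  35.5] turn [-1.7  0.1  2.8] q [  2.8 -11.2 -12.4  88.9   1.8 180. ] t 6.075
```

View pics/s3.png

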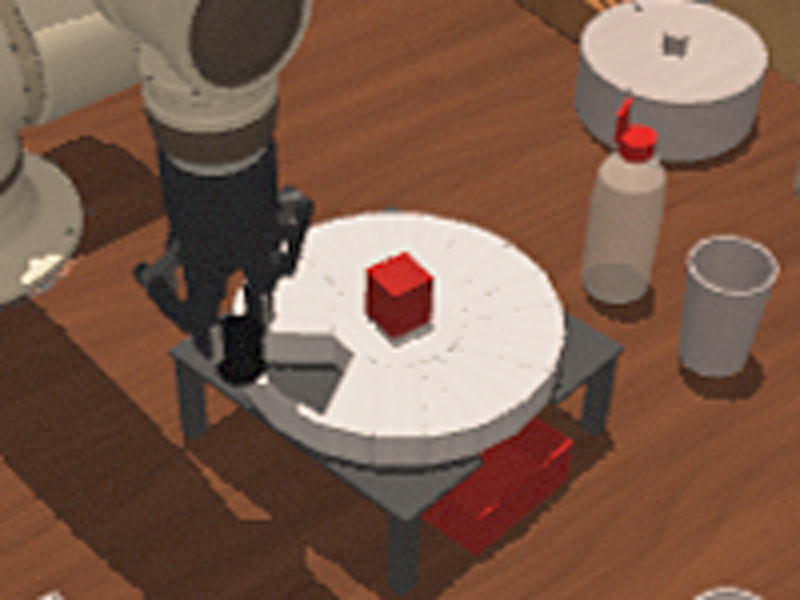

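The picture shows the briquette held upright at the disc's edge. It stopped short because joint 6 hit its limit. I'll turn the yaw up to about 20° and go on.

```bash
python3 -m inch '[[[0,0,0,0,-1.7,0,0],[0,0,0,0,0,0,-9],[0,0,0,0,0,0,-9],[0,0,0,0,0,0,0]]]'
python3 - <<'E'
from h import *
go(.4355,.0845,.168,20)
E
```

```text
time: 6.62
ee_pos: [0.4365, 0.0253, 0.1688]
tcp_rot: [-179.8, -0.0, 21.2]
wrist_force: [0.4, 0.5, -1.2]
opening: 0.034
grasp_force: 40.1
pos [0.4365 0.0253 0.1688] rot [-179.8   -0.    21.2] shift mm [ 20.4 -55.6   1. ] turn [-0.2 -0.   1.2] q [  3.2 -11.2 -12.4  88.9   0.2 162. ] t 6.625
```

```bash
python3 -m inch '[[[0,10,-28,0,0,0,0],[0,10,-28,0,0,0,0],[0,0,0,15,0,0,0],[0,0,0,0,0,0,0]]]'
python3 - <<'E'
from h import *
c=cam('scene'); go(.4355,.0845,.118,20); P=np.array(c['pixels'])
t=cam('top');Q=np.array(t['pixels'])
im=np.hstack([cv2.resize(P[110:230,250:370],(400,400),interpolation=2),cv2.resize(Q[200:300,230:330],(400,400),interpolation=2)])
cv2.imwrite('pics/s4.png',cv2.cvtColor(im,cv2.COLOR_RGB2BGR))
E
```

```text
time: 7.12
ee_pos: [0.4341, 0.0848, 0.1527]
tcp_rot: [-179.7, 0.1, 21.2]
wrist_force: [0.6, -0.5, -0.1]
opening: 0.0341
grasp_force: 40.1
pos [0.4344 0.0847 0.1534] rot [-179.7    0.    21.2] shift mm [ 1.   0.8 35.4] turn [-0.3  0.   1.2] q [ 10.9 -10.5 -13.5  87.2   0.3 169.7] t 7.175
```

View pics/s4.png

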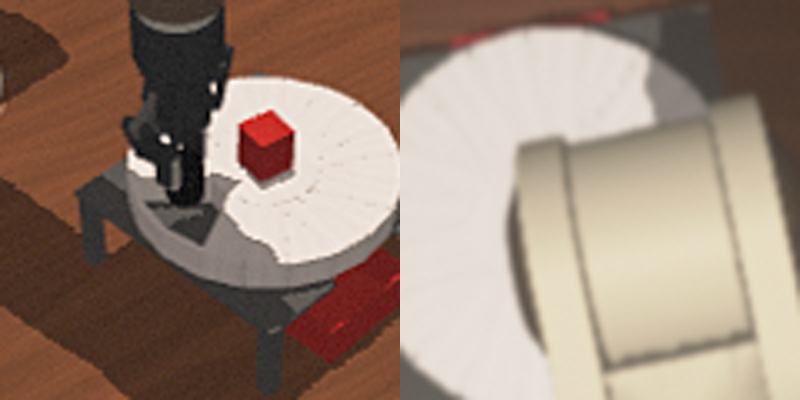

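The briquette hangs above the pocket, at about (185,200) in the left crop. Lowering it now.

```bash
python3 -m inch '[[[0,1,1,18,0,0,0],[0,0,0,8,0,0,0],[0,0,0,8,0,0,0],[0,0,0,0,0,0,0]]]'
python3 - <<'E'
from h import *
go(.4355,.0845,.117,21)
E
```

```text
time: 7.72
ee_pos: [0.4357, 0.0849, 0.1194]
tcp_rot: [-179.7, -0.0, 21.3]
wrist_force: [-0.6, -0.8, 0.2]
opening: 0.0339
grasp_force: 40.1
pos [0.4357 0.0849 0.1194] rot [-179.7   -0.    21.3] shift mm [-0.3  0.3  2.4] turn [-0.3 -0.   0.3] q [ 10.8 -10.3 -17.   83.4   0.3 169.6] t 7.725
```

```bash
python3 -m inch '[[[0,0,0,2.5,0,0,0],[0,0,0,0,0,0,0],[55,0,0,0,0,0,0],[55,0,0,0,0,0,0],[55,0,0,-10,0,0,0],[55,0,0,-30,0,0,0],[55,0,0,-50,0,0,0],[55,0,0,-20,0,0,0]]]'
python3 - <<'E'
from h import *
go(.4385,.169,.22,90)
E
```

```text
time: 8.72
ee_pos: [0.4365, 0.0849, 0.2311]
tcp_rot: [-179.7, -0.3, 21.3]
wrist_force: [-0.1, -0.4, 0.1]
opening: 0.0471
grasp_force: 0.0
pos [0.4365 0.0849 0.2311] rot [-179.7   -0.3   21.3] shift mm [ 32.4 -77.6  11.6] turn [ -0.1  -0.4 -68.7] q [ 10.8  -9.6  -4.   95.3   0.3 169.5] t 8.725
```

```bash
python3 -m inch '[[[60,16,-39,0,0,0,0],[60,16,-39,0,0,0,0],[60,0,0,0,0,0,-10],[60,0,0,0,0,0,-10],[60,0,0,0,0,0,-10],[60,0,0,0,0,0,-10],[60,0,0,0,0,0,-10],[60,0,0,0,0,0,-10]]]'
python3 -m inch '[[[60,0,0,0,0,0,-10],[60,0,0,0,0,0,-10],[60,0,0,0,0,0,-10],[60,0,0,0,0,0,-10],[60,0,0,0,0,0,-10],[60,0,0,0,0,0,-10],[60,0,0,0,0,0,-10],[60,0,0,0,0,0,-10]]]'
python3 -m inch '[[[60,0,0,0,0,0,-10],[60,0,0,0,0,0,-10],[60,0,0,0,0,0,-10],[60,0,0,0,0,0,-10],[60,0,0,0,0,0,-10],[60,0,0,0,0,0,-10],[60,0,0,0,0,0,-10],[60,0,0,0,0,0,-10]]]'
python3 -m inch '[[[60,0,0,0,0,0,-10],[60,0,0,0,0,0,-10],[60,0,0,0,0,0,-10],[60,0,0,0,0,0,-10],[60,0,0,0,0,0,-10],[60,0,0,0,0,0,-10],[60,0,0,0,0,0,-10],[60,0,0,0,0,0,-10]]]'
python3 - <<'E'
from h import *
c=cam('scene'); go(.4385,.169,.2,0); P=np.array(c['pixels'])
for k in ['head','pocket','briquette']:
    for r in finder.mark_of('scene',k)[:1]: print(k,r['conf'],r['position'],ray(c,r['position'],.167 if k=='head' else .09))
cv2.imwrite('pics/s5.png',cv2.cvtColor(cv2.resize(P[80:230,230:430],(800,600),interpolation=2),cv2.COLOR_RGB2BGR))
E
```

```text
time: 9.72
ee_pos: [0.4374, 0.1691, 0.2288]
tcp_rot: [-179.9, -0.3, 81.6]
wrist_force: [-0.1, 0.3, -0.3]
opening: 0.0513
grasp_force: 0.0
time: 10.72
ee_pos: [0.4374, 0.1691, 0.2288]
tcp_rot: [179.7, -0.1, 161.6]
wrist_force: [-0.2, -0.3, -0.1]
opening: 0.0511
grasp_force: 0.0
time: 11.72
ee_pos: [0.4374, 0.1691, 0.2288]
tcp_rot: [179.8, 0.3, -118.4]
wrist_force: [-0.4, -0.0, -0.5]
opening: 0.0515
grasp_force: 0.0
time: 12.72
ee_pos: [0.4374, 0.169, 0.2288]
tcp_rot: [-179.8, 0.2, -38.4]
wrist_force: [0.0, 0.5, 0.5]
opening: 0.0515
grasp_force: 0.0
pos [0.4374 0.169  0.2287] rot [-179.8    0.2  -37.9] shift mm [ 1.  -0.5 28.7] turn [ -0.3   0.2 -37.9] q [  20.9   -6.2   -1.3   94.8    0.3 -121.2] t 12.775
head 0.8 [327.4, 148.0] [0.43725627 0.16621691 0.167     ]
pocket 0.74 [305.7, 178.4] [0.43912158 0.08420202 0.09      ]
briquette 0.73 [307.0, 174.9] [0.42921028 0.09614348 0.09      ]
```

View pics/s5.png

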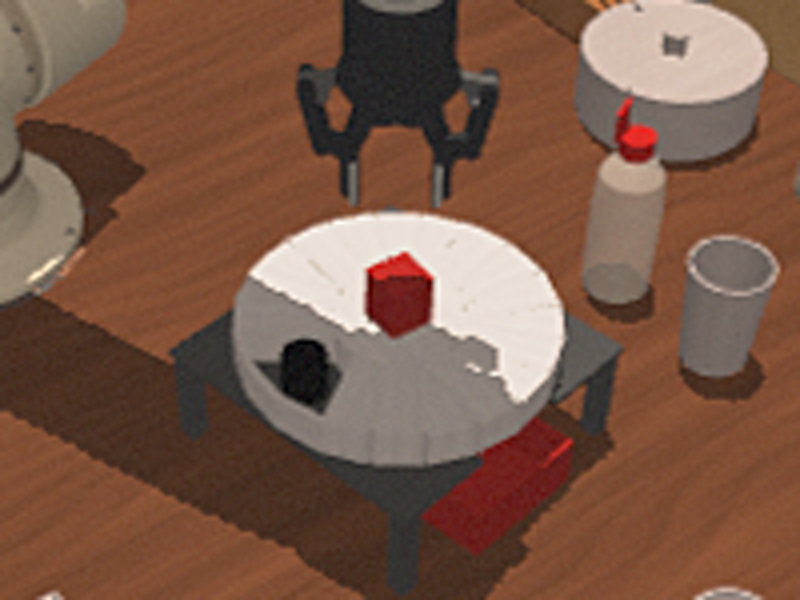

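The briquette stands upright in the pocket at (305,172), and the turntable hasn't moved. Now to align with the head and descend.

```bash
python3 -m inch '[[[65,0,0,0,0,0,-9.3],[65,0,0,0,0,0,-9.3],[65,0,0,0,0,0,-9.3],[65,0,0,0,0,0,-9.3],[65,0,0,20,0,0,0],[65,0,0,0,0,0,0]]]'
python3 - <<'E'
from h import *
go(.4385,.1685,.132,-1)
E
```

```text
time: 13.68
ee_pos: [0.437, 0.1687, 0.2072]
tcp_rot: [-179.8, 0.2, -1.7]
wrist_force: [-0.0, 0.2, 0.0]
opening: 0.0558
grasp_force: 0.0
pos [0.437  0.1687 0.2072] rot [-179.8    0.2   -1.7] shift mm [ 1.7  0.5 75.2] turn [-0.2  0.2 -0.7] q [  20.9   -6.5   -4.    92.6    0.3 -157.4] t 13.675
```

```bash
python3 -m inch '[[[65,1,0,30,0,0,0],[65,0,0,30,0,0,0],[65,0,0,15,0,0,0],[65,0,0,0,0,0,0],[0,0,0,0,0,0,0],[0,0,0,0,0,0,0],[0,0,0,0,0,0,0],[0,0,0,0,0,0,0]]]' 70
python3 - <<'E'
from h import *
go(.4385,.1685,.132,-1)
E
```

```text
time: 14.68
ee_pos: [0.4391, 0.1716, 0.1351]
tcp_rot: [-179.4, -0.1, -1.5]
wrist_force: [-2.7, 16.2, 2.9]
opening: 0.0373
grasp_force: 73.1
pos [0.4391 0.1716 0.1351] rot [-1.794e+02 -1.000e-01 -1.500e+00] shift mm [-0.5  3.2  3.1] turn [-0.6 -0.1 -0.5] q [  21.    -6.9  -12.3   84.3    0.5 -157.5] t 14.675
```

```bash
python3 -m inch '[[[0,-0.5,-3.3,0,0,0,0],[0,0,0,0,0,0,0]]]'; python3 -m inch '[[[0,0,0,0,0,0,4],[0,0,0,0,0,0,8],[0,0,0,0,0,0,8]]]'
```

```text
time: 14.92
ee_pos: [0.4391, 0.1717, 0.1351]
tcp_rot: [-179.8, -0.1, -1.6]
wrist_force: [0.8, -9.8, 7.0]
opening: 0.0373
grasp_force: 73.6
time: 15.3
ee_pos: [0.4394, 0.1729, 0.1351]
tcp_rot: [-179.6, -0.0, -21.8]
wrist_force: [2.1, 3.3, 3.1]
opening: 0.0372
grasp_force: 73.2
```

```bash
python3 -m inch '[[[0,0,0,0,0,0,10],[0,0,0,0,0,0,10],[0,0,0,0,0,0,10],[0,0,0,0,0,0,10],[0,0,0,0,0,0,10],[0,0,0,0,0,0,10],[0,0,0,0,0,0,10],[0,0,0,0,0,0,10]]]'
```

```text
time: 16.3
ee_pos: [0.4437, 0.1752, 0.1352]
tcp_rot: [-179.5, 0.7, -101.8]
wrist_force: [30.6, 16.0, -10.7]
opening: 0.0366
grasp_force: 71.8
```

The side force means the true axis is near (0.444, 0.172). I'll release, re-centre and regrip.

```bash
python3 -m inch '[[[56,0,0,0,0,0,0],[56,0,0,0,0,0,0],[56,0,0,0,0,0,0]]]'
python3 - <<'E'
from h import *
go(.444,.172,.133,-102)
E
```

```text
time: 16.68
ee_pos: [0.4383, 0.1724, 0.1336]
tcp_rot: [179.9, 0.3, -101.5]
wrist_force: [1.3, -0.2, 0.5]
opening: 0.0481
grasp_force: 0.5
pos [0.4383 0.1724 0.1336] rot [ 179.9    0.3 -101.5] shift mm [-0.7 -5.7  0.6] turn [0.1 0.3 0.5] q [ 21.3  -6.8 -12.3  84.3   0.3 -57.2] t 16.675
```

```bash
python3 -m inch '[[[56,-0.7,-5.7,0,0,0,0],[56,0,0,0,0,0,0],[0,0,0,0,0,0,0],[0,0,0,0,0,0,0],[0,0,0,0,0,0,0]]]'; python3 -m inch '[[[0,0,0,0,0,0,6],[0,0,0,0,0,0,10],[0,0,0,0,0,0,10],[0,0,0,0,0,0,10],[0,0,0,0,0,0,10],[0,0,0,0,0,0,10]]]'
```

```text
time: 17.3
ee_pos: [0.4429, 0.1722, 0.1333]
tcp_rot: [179.8, 0.3, -101.5]
wrist_force: [-5.4, 0.6, 4.8]
opening: 0.0371
grasp_force: 72.0
time: 18.05
ee_pos: [0.4434, 0.1718, 0.1333]
tcp_rot: [179.7, 0.0, -157.8]
wrist_force: [-4.8, -2.8, 3.4]
opening: 0.037
grasp_force: 70.7
```

```bash
python3 -m inch '[[[0,0,0,0,0,0,10],[0,0,0,0,0,0,10],[0,0,0,0,0,0,10],[0,0,0,0,0,0,10],[0,0,0,0,0,0,10],[0,0,0,0,0,0,10],[0,0,0,0,0,0,10]]]'; python3 -m inch '[[[0,0,0,0,0,0,5],[0,0,0,0,0,0,5],[0,0,0,0,0,0,5],[0,0,0,0,0,0,5],[0,0,0,0,0,0,5],[0,0,0,0,0,0,5],[0,0,0,0,0,0,5],[0,0,0,0,0,0,0]]]'
python3 - <<'E'
from h import *
c=cam('scene'); P=np.array(c['pixels'])
for r in finder.mark_of('scene','briquette')[:2]: print(r['conf'],r['position'])
cv2.imwrite('pics/s6.png',cv2.cvtColor(cv2.resize(P[80:230,230:430],(800,600),interpolation=2),cv2.COLOR_RGB2BGR))
E
```

```text
time: 18.92
ee_pos: [0.4433, 0.171, 0.1334]
tcp_rot: [180.0, -0.2, 132.1]
wrist_force: [-5.4, -7.5, 4.9]
opening: 0.037
grasp_force: 70.6
time: 19.92
ee_pos: [0.4429, 0.1708, 0.1333]
tcp_rot: [-179.9, -0.1, 97.3]
wrist_force: [-8.6, -7.7, 6.1]
opening: 0.0369
grasp_force: 73.3
0.6 [358.0, 192.3]
```

View pics/s6.png

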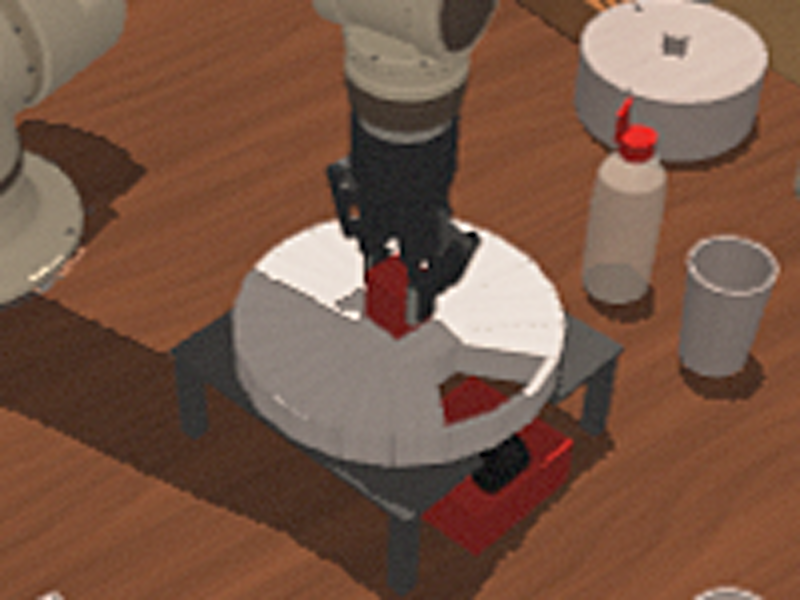

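The pocket is over the outlet and the briquette is already in the red firebox at (355,195). I'll keep turning.

```bash
python3 -m inch '[[[0,0,0,0,0,0,10],[0,0,0,0,0,0,10],[0,0,0,0,0,0,10],[0,0,0,0,0,0,10],[0,0,0,0,0,0,10],[0,0,0,0,0,0,10],[0,0,0,0,0,0,10],[0,0,0,0,0,0,0]]]'; python3 -m inch '[[[60,0,0,0,0,0,0],[60,0,0,0,0,0,0],[60,0,0,0,0,0,0],[60,0,0,-25,0,0,0],[60,0,0,-30,0,0,0]]]';python3 - <<'E'
from h import *
go(.4438,.172,.133,117)
E
```

```text
time: 21.02
ee_pos: [0.4421, 0.1712, 0.1333]
tcp_rot: [-179.8, 0.1, 27.3]
wrist_force: [-12.8, -3.4, 8.3]
opening: 0.037
grasp_force: 71.5
time: 21.65
ee_pos: [0.4437, 0.1717, 0.1882]
tcp_rot: [-179.7, -0.0, 27.5]
wrist_force: [1.0, 0.7, 0.5]
opening: 0.0515
grasp_force: 0.0
pos [0.4437 0.1717 0.1882] rot [-179.7   -0.    27.5] shift mm [ 0.3  0.  55.2] turn [ -0.2  -0.2 -89.5] q [ 21.   -5.9  -5.5  90.4   0.3 173.5] t 21.65
```

```bash
python3 -m inch '[[[60,0,0,0,0,0,-10],[60,0,0,0,0,0,-10],[60,0,0,0,0,0,-10],[60,0,0,0,0,0,-10],[60,0,0,0,0,0,-10],[60,0,0,0,0,0,-10],[60,0,0,0,0,0,-10],[60,0,0,0,0,0,-10]]]'; python3 -m inch '[[[60,0,0,0,0,0,-9.8],[60,0,1.5,0,0,0,0],[60,0,0,30,0,0,0],[60,0,0,25,0,0,0],[0,0,0,0,0,0,0],[0,0,0,0,0,0,0],[0,0,0,0,0,0,0],[0,0,0,0,0,0,0]]]'; python3 -m inch '[[[0,0,0,0,0,0,8],[0,0,0,0,0,0,8],[0,0,0,0,0,0,8],[0,0,0,0,0,0,0]]]'
python3 - <<'E'
from h import *
go(.4438,.172,.133,93);print(bot.get_obs()['torque'])
E
```

```text
time: 22.65
ee_pos: [0.444, 0.1718, 0.188]
tcp_rot: [179.9, -0.3, 107.8]
wrist_force: [-0.6, -0.7, -0.2]
opening: 0.0513
grasp_force: 0.0
time: 23.65
ee_pos: [0.4426, 0.1716, 0.1305]
tcp_rot: [-179.6, -0.3, 117.1]
wrist_force: [-8.3, -4.2, -20.2]
opening: 0.0368
grasp_force: 79.7
time: 24.15
ee_pos: [0.4426, 0.1716, 0.1305]
tcp_rot: [-179.5, -0.1, 92.9]
wrist_force: [-9.6, -4.3, -20.3]
opening: 0.037
grasp_force: 79.7
pos [0.4426 0.1716 0.1305] rot [-1.795e+02 -1.000e-01  9.290e+01] shift mm [ 0.4  1.2 -2.5] turn [-0.5 -0.1 -0.1] q [ 21.   -5.7 -11.7  84.4   0.3 108.1] t 24.15
[-0.37066639  0.07822341 -0.32311899]
```

```bash
for i in 1; do python3 -m inch '[[[0,0,0,0,0,0,4],[0,0,0,0,0,0,4],[0,0,0,0,0,0,0]]]'; done; python3 -c "
from h import *
print(bot.get_obs()['torque'])"; python3 -m inch '[[[0,0,0,0,0,0,4],[0,0,0,0,0,0,4],[0,0,0,0,0,0,0]]]'; python3 -c "
from h import *
print(bot.get_obs()['torque'])"
```

```text
time: 24.52
ee_pos: [0.4426, 0.1715, 0.1304]
tcp_rot: [-179.5, -0.0, 85.0]
wrist_force: [-8.8, -3.3, -21.3]
opening: 0.0368
grasp_force: 79.7
[-0.32758339 -0.02063924 -0.28127415]
time: 24.9
ee_pos: [0.4428, 0.1725, 0.1307]
tcp_rot: [-179.5, -0.1, 77.3]
wrist_force: [-5.4, -0.7, -19.8]
opening: 0.037
grasp_force: 115.8
[0.02013957 0.81220286 2.87968717]
```

```bash
python3 -m inch '[[[0,0,0,0,0,0,2],[0,0,0,0,0,0,2],[0,0,0,0,0,0,0],[0,0,0,0,0,0,0]]]'; python3 -c "
from h import *
print(bot.get_obs()['torque'])"
```

```text
time: 25.4
ee_pos: [0.443, 0.1741, 0.1308]
tcp_rot: [-179.5, -0.2, 73.4]
wrist_force: [-5.0, 11.1, -20.9]
opening: 0.0376
grasp_force: 181.2
[1.9152848  0.57599268 2.53922108]
```

The stop is firm: 2.5–2.9 N m, and the head no longer follows the tool. Releasing and retreating.

```bash
python3 -m inch '[[[75,0,0,0,0,0,0],[75,0,0,0,0,0,0],[75,0,0,0,0,0,0],[75,0,0,-15,0,0,0],[75,0,0,-40,0,0,0],[75,0,0,-50,0,0,0]]]'; python3 -m inch '[[[75,0,0,-50,0,0,0],[75,-35,30,0,0,0,0],[75,-35,30,0,0,0,0],[75,-35,30,0,0,0,0],[75,-35,30,0,0,0,0],[75,0,0,0,0,0,0],[75,0,0,0,0,0,0]]]'
python3 - <<'E'
from h import *
c=cam('scene'); P=np.array(c['pixels'])
t=cam('top'); Q=np.array(t['pixels']); 
im=np.hstack([cv2.resize(P[110:230,270:390],(400,400),interpolation=2),cv2.resize(Q[195:315,205:325],(400,400),interpolation=2)])
cv2.imwrite('pics/s7.png',cv2.cvtColor(im,cv2.COLOR_RGB2BGR)); print(bot.get_obs()['wrist_force'])
E
```

```text
time: 26.15
ee_pos: [0.4449, 0.172, 0.24]
tcp_rot: [-179.9, -0.3, 73.2]
wrist_force: [0.8, 1.7, 1.1]
opening: 0.0642
grasp_force: 0.0
time: 27.02
ee_pos: [0.5198, 0.0034, 0.288]
tcp_rot: [-179.9, -0.3, 73.2]
wrist_force: [0.3, 0.5, -0.3]
opening: 0.0641
grasp_force: 0.0
[ 0.32896542  0.02130521 -0.02891682]
```

View pics/s7.png

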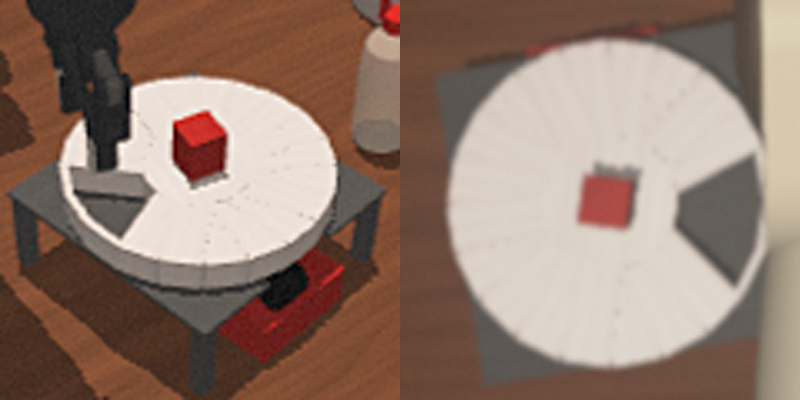

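The briquette lies in the firebox. The pocket and head stand about 6–8° clockwise past where they started, consistent with the stop, and the arm is clear.

```bash
python3 -c "
from h import *
print(bot.job_done())"
```

```text
the job is handed in; nothing more can be done
None
```

The briquette went into the pocket before any turning; one full clockwise turn to the firm stop dropped it into the firebox, nothing else was handled, and the job was handed in at about 27 s.

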